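# Hold a silver blank down on its pitch block with the hand press

## Robot

A 6-joint arm with a two-finger parallel gripper is mounted at the origin on a cart in front of the work surface, level with it; the furniture and walls round the work are solid. World frame = base frame: x ahead of the robot, y to its left, z up, the work surface at z = 0. Lengths are in m, angles in rad, forces in N, time in s.
With the tool pointing down it reaches from about 0.3 to 0.875 m from the base axis. Payload 6.4 kg.
Tool frame: the origin (TCP) lies midway between the tips of the shut fingers; the grasp point (between the pads) lies ctrl.grip_point_offset behind it (ctrl.grip_point_offset is the distance from the TCP to the grasp point, in m); z points along the fingers, y is the direction in which the jaws open and shut (so a half turn about z gives the same grasp; the last joint's range is limited). The gripper opens to 85 mm and grips with 20 to 120 N. Pads are 22 mm wide; open, the fingers measure 114 mm over their backs; the gripper's body (76 mm by 85 mm) begins 54 mm behind the grasp point. The pads swing forward as they close: fully open they stand 13 mm farther back than shut.
Start: joints at [0.995, 0.181, 1.607, -0, 1.354, -0.206], TCP at [0.208, 0.536, 0.231] pointing down, gripper open.
Joint ranges: [-2.99, 2.99], [-0.89, 2.07], [0.3, 2.58], [-1.14, 4.28], [0, 2.63], [-3.12, 3.12]. Speed limits (rad/s): [2.57, 2.57, 3.01, 3.14, 3.14, 3.14].

## Interface

Orientations are given as a unit quaternion [w, x, y, z].
In Python, from bench import ctrl, viewer gives the robot as it stands.
- The arm moves only by the shell command python3 -m handwheel 'ROWS' [OPENING]. ROWS is JSON, a list of rows, each an object with "travel": the shift along the tool's x, y, z as a fraction of full scale, a list of three; "dr": the turn, a rotation vector about the tool's x, y, z as a fraction of full scale, a list of three. A call has 1 to 20 rows; each row shifts and turns the pose as measured when the row begins, along the tool's axes as they then stand; what a row does not reach is not made up. Full scale, the value 1, is 150 mm for a shift and 30 degrees for a turn. A row lasts 1/12 s, in which the tool goes at most 41.7 mm and 7.16 degrees, less where a joint would pass 70% of its speed; a pose out of reach is approached as far as the arm can. A call with a number of a shift or a turn outside -1 to 1 is refused whole. A call with a gripper value outside its range is refused whole. OPENING is the opening, from -1 (shut) to 1 (fully open), set as the call begins (- or left out, the last holds). The fingers move at their own pace and stop on an object; the grip force is fixed at half the most. Time passes only in rows, so rows that do not move let the fingers close. It gives the time, the measured TCP pose, the force and the opening at its end, in the units of the state.
- ctrl.get_obs(): the state, without advancing time (a new reading comes with each control period).
- viewer.camera(name): name is "side" or "top" or "wrist"; returns the picture (420x560x3 uint8, red, green, blue); there is no depth.
- viewer.get_calibration(name): a dict with "camera_matrix" (3x3 intrinsics, pixels), "R" (3x3) and "t" (3): a world point X has camera coordinates R X + t. Camera axes: x right, y down, z forward; pixel columns grow to the right and rows downward; lengths in m; the calibration is good to about 2 mm. A picture is of the moment at which its call begins: read the wrist's pose just before it. get_calibration takes no time and is no camera call; for the wrist camera it gives the pose at the moment of the call.
- ctrl.hand_in(): hands the job in, once; it reports no verdict.
The state is a dict: "time_s": time; "q": joint angles; "dq": joint speeds; "joint_efforts": joint torques, N m; "eef_pos": TCP position; "eef_rot": TCP orientation; "wrist_force": force on the tool from outside, world axes, zero at the start; "torque": the same for the moment, N m; "opening": opening from 0.0 (shut) to 1.0 (fully open).
Only numpy, scipy, OpenCV 4.12 (cv2) and the standard library are available. Lean on these libraries where they do the work, as an engineer would, in place of code of your own. Each camera call takes 0.05 s, during which the arm holds its last target. There are 200 camera calls.

## Task

The round blank on the pitch block must be kept pressed down under the little hand press while the pitch sets. Swing the press's cam lever a quarter turn outward to its open stop so that the plunger is free, then push the plunger's knob straight down until the underside of the knob is level with the top of the gauge pin beside it (about 18 mm of travel), and finish while holding it there: do not let it rise again. Leave everything else on the desk where it is.

Things in the scene. Friction and masses are not known exactly. Their poses are not given: they have to be found in the camera images.
- press: Grey C-frame hand press fixed to the desk, base 125 x 96 x 10 mm, overarm top 103 mm high. Origin on the desk under the plunger's axis; z up; its open front looks to its -x, roughly at the robot (base 50 mm to -x, 75 mm to +x); cam lever on its +y side, gauge pin on its -y side. Lamps hang low over the desk to its left (world y above about 0.2): come in from the front.
- plunger (a joint): How far the plunger is pressed down, in m: 0 is up, 0.018 is level with the gauge pin, 0.027 is the bottom stop. A return spring pushes it up (about 2 N at the top plus 0.1 N per mm). The foot meets the blank after 8 mm; from there its own spring adds 0.8 N per mm: about 8 N on the blank and 12 N on the hand at 18 mm. With the cam lever locked it stops after 2 mm.
- knob_top (a point): Centre of the flat top of the plunger's black round knob (40 mm diameter, 24 mm high); 155 mm above the desk when up, 137 mm when level with the gauge pin. Moves with the plunger.
- gauge_pin_top (a point): Top of the short steel gauge pin (10 mm head) on the overarm, 27 mm to the press's -y side of the plunger's axis, 113 mm above the desk. The knob's underside (131 mm above the desk when up) is to come level with it, give or take 3 mm.
- cam_lever (a joint): Angle of the cam lever about its upright pivot, in rad: 0 is locked (its tongue lies under the knob, the handle points to the press's -x, towards the robot), 1.6 is the open stop (handle points outward to the press's +y). It grows clockwise seen from above. The tongue is clear of the knob from about 0.95. It starts between 0 and 0.3 and stays where it is left (about 1 N at the peg moves it).
- lever_pivot (a point): The cam lever's pivot axis, at mid-height of the lever, 125 mm above the desk, 34 mm to the press's +y side of the plunger's axis. The lever's flat arm is 8 mm thick.
- lever_peg (a point): Centre of the top of the lever's round upright handle peg (black, 12 mm diameter, standing 32 mm above the lever's arm), 161 mm above the desk and 55 mm from the pivot. Moves with the lever.
- foot: Round steel pressure foot at the lower end of the plunger, 28 mm diameter, 8 mm thick, on a spring in the plunger. Origin at the centre of its underside, 57 mm above the desk when up.
- blank: Round plain silver-grey metal blank, 32 mm diameter, 8 mm thick, loose on the pitch block under the foot, its top 49 mm above the desk. Origin at the centre of its underside.
- dop: Round wooden block with black pitch on top, 48 mm diameter, 34 mm high, standing loose between three low pins on the press's base. Origin at the centre of its underside.
- tweezers: Steel tweezers, 122 mm long, lying beside the press: leave alone. Origin at the centre of the underside.
- square_graver: Square steel graver blank, 89 mm long, 11 mm wide, 8 mm thick: leave alone. Origin at the centre of the underside.
- tin_1: Round brass-coloured tin, 46 mm diameter, 17 mm high: leave alone. Origin at the centre of the underside.
- bench_block: Steel bench block, 50 x 50 x 24 mm: leave alone. Origin at the centre of the underside.
- wood_offcut: Softwood offcut, 50 x 58 x 26 mm: leave alone. Origin at the centre of the underside.
- eraser: Grey eraser in a paper sleeve, 23 x 45 x 13 mm: leave alone. Origin at the centre of the underside.
There are look-alikes about, which are no part of the job. There is more than one size of the press; the one meant has the size given above.

How it is judged:
On the way, in this order (a step that is already met when the one before it is completed fails the run):
1. the cam lever is swung open and the plunger is still up (value of joint cam_lever above 1.2 rad and value of joint plunger below 0.006 m), for 0.1 s.
2. the plunger is pressed level with the gauge pin and the foot bears on the blank (value of joint plunger between 0.0145 and 0.0215 m and contact force between foot and blank between 3.5 and 13 N and horizontal distance between blank and dop below 0.008 m and value of joint cam_lever above 1.2 rad and contact force between any of the fingers, the arm and press above 4 N), for 0.5 s.
At the end, for the whole second after the job is handed in: The robot is still pressing on the press: the plunger is held at 18 mm of travel (14.5 to 21.5 mm), the foot bears on the blank with 3.5 to 13 N, the blank lies still on the pitch block (centres within 8 mm), and the cam lever is open (more than 1.2 rad) (all of step 2 and linear speed of blank below 0.02 m/s); the arm keeps its last pose, push and grip.
It fails at once if something else on the desk is pushed more than 20 mm from its place (distance of any of tweezers, square_graver, tin_1, bench_block, wood_offcut, eraser from where it was at the start of the episode above 0.02 m).
It also fails if it takes over 42 s, if anything falls off the work surface, if the arm or the gripper's body presses on something with over 40 N, if the wrist force passes 120 N, or if a joint passes its speed limit or range.

## Working session

There is one attempt and no reset: what is moved stays moved. The work goes in short steps, Python scripts to look and compute and a shell command to move; the robot and the scene stay as the last step left them, time stands still between calls to the robot, and variables do not carry over. Pictures are saved under pics/ and viewed, about 8 in all and at most 12, crops included, and the job is handed in when it is done.

```bash
mkdir -p pics; ls
python3 - <<'E'
from bench import ctrl, viewer
import cv2, numpy as np
o=ctrl.get_obs(); print({k:np.round(v,3).tolist() for k,v in o.items()}, ctrl.grip_point_offset)
for n in ("top","side"):
    cv2.imwrite(f"pics/{n}0.png",cv2.cvtColor(viewer.camera(n),cv2.COLOR_RGB2BGR))
    c=viewer.get_calibration(n); print(n,-c["R"].T@c["t"], c["R"][2])
E
```

```text
pics
{'time_s': 0.0, 'q': [0.995, 0.182, 1.608, -0.0, 1.354, -0.206], 'dq': [0.001, -0.002, 0.001, -0.001, 0.002, -0.0], 'joint_efforts': [-0.0, -44.487, -35.134, -0.0, 0.009, 0.0], 'eef_pos': [0.208, 0.536, 0.23], 'eef_rot': [-0.0, 0.184, 0.983, -0.001], 'wrist_force': [-0.866, -0.064, -0.565], 'torque': [-0.003, -0.0, -0.044], 'opening': 1.002} 0.0187
top [ 0.60729886 -0.15101267  0.97975054] [ 0.07699793  0.0234543  -0.99675534]
side [0.82498941 0.65240133 0.53764781] [-0.16145844 -0.87116447 -0.46368484]
```

View pics/top0.png

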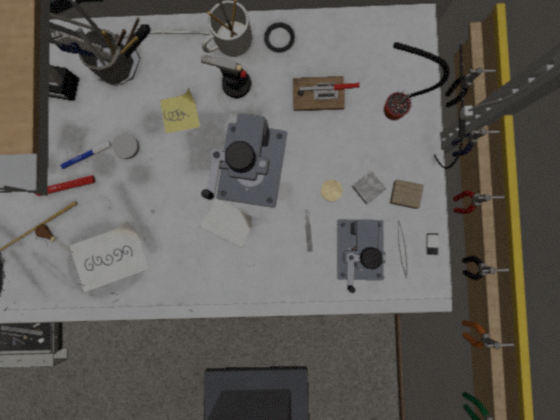

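View pics/side0.png

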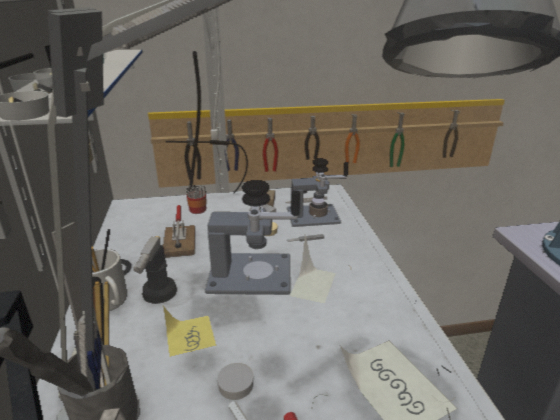

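Two presses: a large one at (240,155) and a smaller one at (365,255) with a dop under it. I'll measure both against the sizes given.

```bash
cat > h.py <<'E'
from bench import ctrl, viewer
import cv2, numpy as np
def ray(n,uv,z,c=None):
    c=c or viewer.get_calibration(n); R,t=c["R"],c["t"]
    o=-R.T@t; d=R.T@np.linalg.solve(c["camera_matrix"],[*uv,1.]); return o+d*(z-o[2])/d[2]
def proj(n,X,c=None):
    c=c or viewer.get_calibration(n); p=c["camera_matrix"]@(c["R"]@np.array(X)+c["t"]); return p[:2]/p[2]
E
python3 - <<'E'
from h import *
for nm,uv,z in [("bigknob",(240,156),.155),("smknob",(372,258),.155),("smpeg",(351,289),.161),("bigpeg",(207,194),.161)]: print(nm,ray("top",uv,z).round(3))
for nm,cs in [("small",[(338,220),(383,221),(384,280),(337,279)]),("big",[(232,125),(287,129),(275,206),(217,196)])]:
    P=[ray("top",c,.01) for c in cs]; print(nm,[p.round(3).tolist()[:2] for p in P],[np.linalg.norm(P[i]-P[(i+1)%4]).round(3) for i in range(4)])
im=cv2.imread("pics/top0.png")[200:310,310:450]; cv2.imwrite("pics/c1.png",cv2.resize(im,None,fx=5,fy=5,interpolation=cv2.INTER_CUBIC))
E
```

```text
bigknob [ 0.763 -0.058  0.155]
smknob [ 0.573 -0.287  0.155]
smpeg [ 0.521 -0.247  0.161]
bigpeg [0.696 0.002 0.161]
small [[0.648, -0.244], [0.643, -0.337], [0.521, -0.333], [0.526, -0.237]] [np.float64(0.093), np.float64(0.122), np.float64(0.097), np.float64(0.122)]
big [[0.858, -0.026], [0.845, -0.143], [0.682, -0.113], [0.707, 0.009]] [np.float64(0.118), np.float64(0.166), np.float64(0.124), np.float64(0.155)]
```

View pics/c1.png

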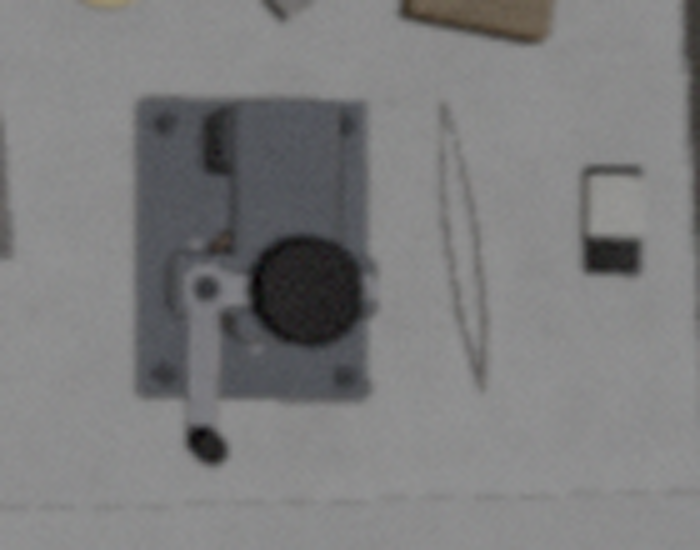

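Run:
```python
from h import *
f=lambda x,y:(310+x/5-.4,200+y/5-.4)
k=ray("top",f(306,291),.155);pv=ray("top",f(206,288),.129);pg=ray("top",f(211,449),.161)
print("knob",k,"pivot",pv,"peg",pg,"d",np.linalg.norm((k-pv)[:2]),np.linalg.norm((pg-pv)[:2]))
cs=np.array([ray("top",f(*c),.01) for c in [(137,97),(367,100),(370,400),(136,400)]]);print(cs.round(3))
ax=(cs[0]+cs[1]-cs[2]-cs[3])[:2];th=np.arctan2(ax[1],ax[0]);print("yaw",th); u=np.array([np.cos(th),np.sin(th)])
print("base-> origin",cs.mean(0)[:2]-.0125*u)
v=np.array([-u[1],u[0]]); print("pivot exp",k[:2]+.034*v)
o=ctrl.get_obs();print(o["eef_pos"])
c=viewer.get_calibration("wrist");print("wristcam", -c["R"].T@c["t"],c["R"][2])
for n,uv,z in [("tweez",f(463,245),0),("tin",(331,191),.017),("graver",(308,230),.008),("block",(369,187),.024),("offcut",(407,194),.026)]:print(n,ray("top",uv,z).round(3))
```

```text
knob [ 0.57353407 -0.28474396  0.155     ] pivot [ 0.57463326 -0.25279013  0.129     ] peg [ 0.52006408 -0.24835756  0.161     ] d 0.03197273165324707 0.05474891429663499
[[ 0.65  -0.242  0.01 ]
 [ 0.646 -0.337  0.01 ]
 [ 0.522 -0.333  0.01 ]
 [ 0.525 -0.236  0.01 ]]
yaw -0.04013868814101966
base-> origin [ 0.5732977  -0.28637851]
pivot exp [ 0.57489842 -0.25077135]
[0.20751864 0.53570895 0.23047289]
wristcam [0.1302803  0.56469293 0.37201138] [ 0.29943473 -0.11772564 -0.94682602]
tweez [ 0.584 -0.376  0.   ]
tin [ 0.709 -0.231  0.017]
graver [ 0.629 -0.18   0.008]
block [ 0.714 -0.309  0.024]
offcut [ 0.696 -0.386  0.026]
```

The small press matches (base about 122×95 mm, knob to pivot 32 mm). The knob is at (0.573, -0.286), the peg at (0.520, -0.249) and the yaw is about -2°. I'm moving in front of it with the fingers shut.

```bash
python3 -m handwheel '[{"travel":[-0.17,-0.22,0],"dr":[0,0,0]},{"travel":[-0.17,-0.22,0],"dr":[0,0,0]},{"travel":[-0.17,-0.22,0],"dr":[0,0,0]},{"travel":[-0.17,-0.22,0],"dr":[0,0,0]},{"travel":[-0.17,-0.22,0],"dr":[0,0,0]},{"travel":[-0.17,-0.22,0],"dr":[0,0,0]},{"travel":[-0.17,-0.22,0],"dr":[0,0,0]},{"travel":[-0.17,-0.22,0],"dr":[0,0,0]}]' -1
```

```text
time_s: 0.77
eef_pos: [0.2985, 0.2172, 0.2252]
eef_rot: [-0.003, 0.177, 0.984, -0.003]
wrist_force: [1.6, 0.7, 0.6]
opening: -0.001
```

```bash
python3 -m handwheel '[{"travel":[-0.165,-0.223,0],"dr":[0,0,0]},{"travel":[-0.165,-0.223,0],"dr":[0,0,0]},{"travel":[-0.165,-0.223,0],"dr":[0,0,0]},{"travel":[-0.165,-0.223,0],"dr":[0,0,0]},{"travel":[-0.165,-0.223,0],"dr":[0,0,0]},{"travel":[-0.165,-0.223,0],"dr":[0,0,0]},{"travel":[-0.165,-0.223,0],"dr":[0,0,0]},{"travel":[-0.165,-0.223,0],"dr":[0,0,0]},{"travel":[-0.165,-0.223,0],"dr":[0,0,0]},{"travel":[-0.165,-0.223,0],"dr":[0,0,0]},{"travel":[-0.165,-0.223,0],"dr":[0,0,0]},{"travel":[-0.165,-0.223,0],"dr":[0,0,0]},{"travel":[0,0,0],"dr":[0,0,0.2]},{"travel":[0,0,0],"dr":[0,0,0.2]},{"travel":[0,0,0],"dr":[0,0,0.2]},{"travel":[0,0,0],"dr":[0,0,0.2]}]'
python3 - <<'E'
from h import *
from scipy.spatial.transform import Rotation as Ro
o=ctrl.get_obs(); q=o["eef_rot"]; R=Ro.from_quat([*q[1:],q[0]]).as_matrix(); print(o["eef_pos"].round(4) if hasattr(o["eef_pos"],'round') else o["eef_pos"],R.round(3).tolist())
c=viewer.get_calibration("wrist")
im=viewer.camera("wrist"); cv2.imwrite("pics/w1.png",cv2.cvtColor(im,cv2.COLOR_RGB2BGR))
for X in [(.573,-.286,.155),(.5745,-.252,.129),(.52,-.249,.161)]: print(proj("wrist",X,c))
E
```

```text
time_s: 2.1
eef_pos: [0.4288, -0.2756, 0.2223]
eef_rot: [-0.002, 0.39, 0.921, -0.002]
wrist_force: [-0.4, -0.4, -0.3]
opening: 0.003
[ 0.4288 -0.2756  0.2223] [[-0.696, 0.718, -0.005], [0.718, 0.696, -0.003], [0.002, -0.006, -1.0]]
[393.42826201 343.21841511]
[413.1903515  302.65551035]
[390.15766711 283.75344171]
```

View pics/w1.png

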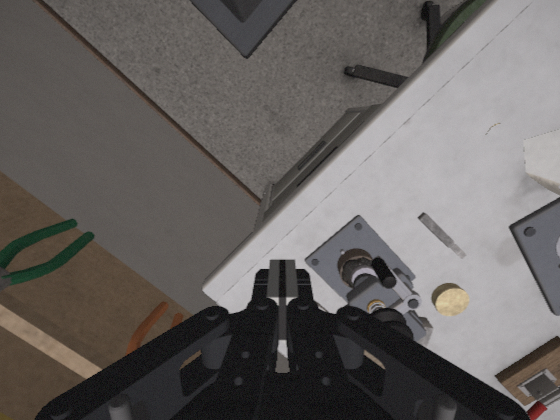

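The arm was still turning, so projection and picture disagree by about 20 px. I'll shoot again now that it is at rest.

Run:
```python
from h import *
print(np.round(ctrl.get_obs()["eef_pos"],4))
c=viewer.get_calibration("wrist")
im=cv2.cvtColor(viewer.camera("wrist"),cv2.COLOR_RGB2BGR)
np.savez("w2.npz",**c); cv2.imwrite("pics/w2f.png",im)
for X in [(.573,-.286,.155),(.5745,-.252,.129),(.52,-.249,.161),(.52,-.249,.129)]:
    p=proj("wrist",X,c); print(p,(p-[290,200])*5)
cv2.imwrite("pics/w2.png",cv2.resize(im[200:320+30,290:450],None,fx=4,fy=4,interpolation=cv2.INTER_CUBIC))
```

```text
[ 0.4287 -0.2755  0.2222]
[394.27595584 342.8735551 ] [521.37977919 714.36777552]
[413.87350804 302.15602983] [619.36754019 510.78014914]
[390.57726525 283.38700273] [502.88632624 416.93501365]
[378.24635871 263.88826152] [441.23179357 319.44130759]
```

View pics/w2.png

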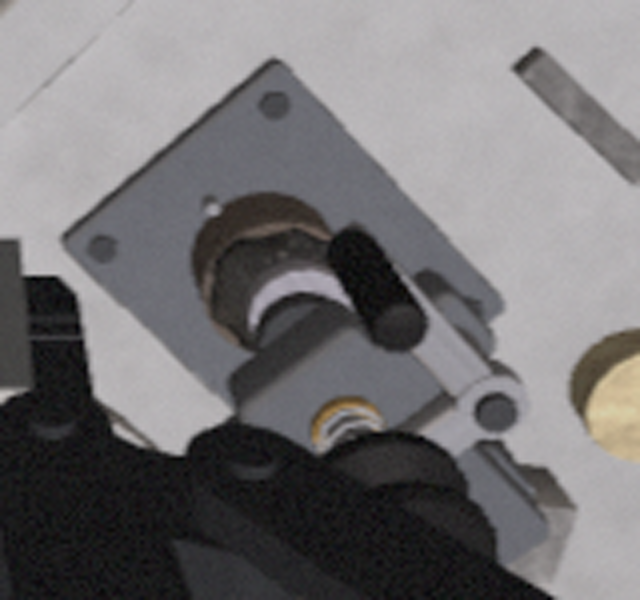

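Peg top at crop (400,327), which is (390,282); predicted (390.6,283.4), so the positions agree. Descending to just in front of the peg, clear of the lever arm.

```bash
python3 -m handwheel '[{"travel":[-0.075,0.088,0.137],"dr":[0,0,0]},{"travel":[-0.075,0.088,0.137],"dr":[0,0,0]},{"travel":[-0.075,0.088,0.137],"dr":[0,0,0]},{"travel":[-0.075,0.088,0.137],"dr":[0,0,0]},{"travel":[0,0,0],"dr":[0,0,0]}]'
```

```text
time_s: 2.62
eef_pos: [0.5005, -0.2709, 0.1386]
eef_rot: [0.0, 0.379, 0.925, -0.003]
wrist_force: [-1.3, 0.3, -0.6]
opening: 0.0
```

```bash
python3 -m handwheel '[{"travel":[0.047,0.105,0],"dr":[0,0,0]},{"travel":[0.047,0.105,0],"dr":[0,0,0]},{"travel":[0,0.09,0],"dr":[0,0,0]},{"travel":[0,0.09,0],"dr":[0,0,0]},{"travel":[-0.04,0.073,0],"dr":[0,0,0]},{"travel":[-0.04,0.073,0],"dr":[0,0,0]},{"travel":[0,0,0],"dr":[0,0,0]}]'
python3 - <<'E'
from h import *
c=viewer.get_calibration("wrist")
cv2.imwrite("pics/w3.png",cv2.cvtColor(viewer.camera("wrist"),cv2.COLOR_RGB2BGR))
t=cv2.cvtColor(viewer.camera("side"),cv2.COLOR_RGB2BGR)
cv2.imwrite("pics/s3.png",cv2.resize(t[120:240,260:400],None,fx=5,fy=5,interpolation=cv2.INTER_CUBIC))
print(np.round(ctrl.get_obs()["eef_pos"],4))
E
```

```text
time_s: 3.2
eef_pos: [0.5551, -0.2087, 0.1391]
eef_rot: [-0.002, 0.371, 0.929, -0.005]
wrist_force: [-0.5, 0.1, 1.1]
opening: -0.002
[ 0.5536 -0.209   0.1388]
```

View pics/w3.png

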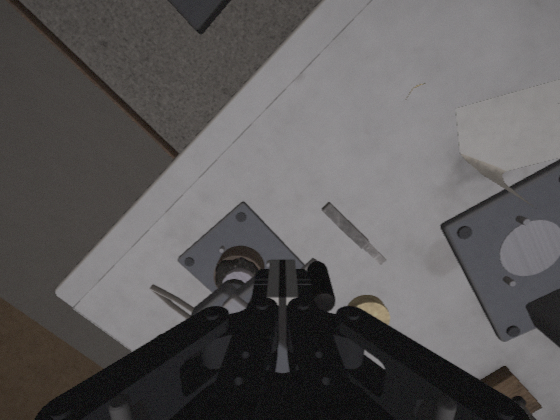

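The finger is against the peg (about 320,290) and the lever looks mostly open. A bit more push towards the stop, then I'll retract upwards.

```bash
python3 -m handwheel '[{"travel":[-0.04,0.05,0],"dr":[0,0,0]},{"travel":[-0.03,0.03,0],"dr":[0,0,0]},{"travel":[0,0,0],"dr":[0,0,0]}]'
python3 - <<'E'
from h import *
print(ray("wrist",(323,300),.161))
E
python3 -m handwheel '[{"travel":[0,-0.05,-0.05],"dr":[0,0,0]},{"travel":[0,-0.1,-0.2],"dr":[0,0,0]},{"travel":[0,-0.1,-0.2],"dr":[0,0,0]},{"travel":[0,-0.1,-0.2],"dr":[0,0,0]},{"travel":[0,0,0],"dr":[0,0,0]}]'
python3 - <<'E'
from h import *
c=viewer.get_calibration("wrist"); w=cv2.cvtColor(viewer.camera("wrist"),cv2.COLOR_RGB2BGR)
t=cv2.cvtColor(viewer.camera("top"),cv2.COLOR_RGB2BGR)
s=cv2.cvtColor(viewer.camera("side"),cv2.COLOR_RGB2BGR)
z=lambda i,k:cv2.resize(i,None,fx=k,fy=k,interpolation=cv2.INTER_CUBIC)
a=np.hstack([z(t[210:310,320:420],4),z(s[130:230,270:370],4)]); cv2.imwrite("pics/m4.png",a)
cv2.imwrite("pics/w4.png",w)
for X in [(.573,-.286,.155),(.577,-.197,.161)]: print(proj("wrist",X,c),(proj("top",X)-[320,210])*4,(proj("side",X)-[270,130])*4+[400,0])
print(np.round(ctrl.get_obs()["eef_pos"],4))
E
```

```text
time_s: 3.55
eef_pos: [0.5634, -0.2099, 0.1382]
eef_rot: [-0.01, 0.371, 0.928, -0.008]
wrist_force: [-1.0, -1.2, 1.4]
opening: 0.003
[ 0.57719502 -0.1968028   0.161     ]
time_s: 3.97
eef_pos: [0.5274, -0.2494, 0.2406]
eef_rot: [-0.011, 0.371, 0.929, -0.008]
wrist_force: [0.7, -0.3, 2.0]
opening: -0.001
[290.71667895 283.95733833] [206.11668698 192.33331013] [599.76433161 121.74826081]
[375.94459628 224.47254729] [  4.3034563  189.74264363] [631.96948691 170.186468  ]
[ 0.5259 -0.2458  0.2335]
```

View pics/m4.png

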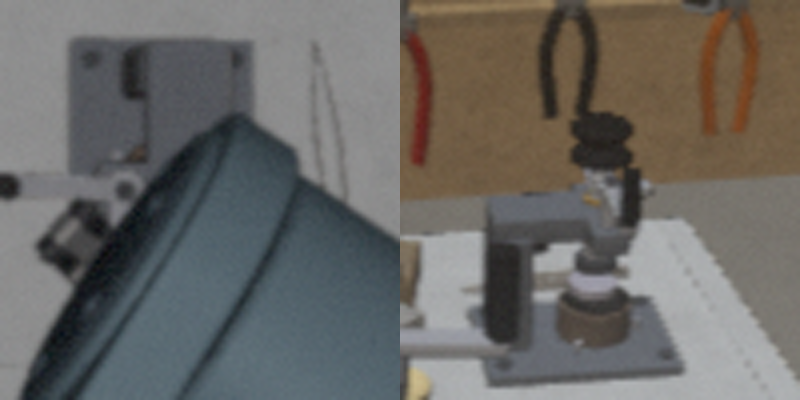

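The lever handle now points to +y at about (5,187), fully open (angle about 1.6), and the knob is still up. Next: above the knob.

```bash
python3 -m handwheel '[{"travel":[-0.205,0.012,0],"dr":[0,0,0]},{"travel":[-0.205,0.012,0],"dr":[0,0,0]},{"travel":[0,0,0],"dr":[0,0,0]},{"travel":[0,0,0.2],"dr":[0,0,0]},{"travel":[0,0,0.2],"dr":[0,0,0]},{"travel":[0,0,0],"dr":[0,0,0]}]'
python3 - <<'E'
from h import *
from scipy.spatial.transform import Rotation as Ro
o=ctrl.get_obs(); q=o["eef_rot"]; R=Ro.from_quat([*q[1:],q[0]]).as_matrix();p=np.array(o["eef_pos"])
print(p.round(4),R.round(3).tolist(),"units",(R.T@(np.array([.573,-.286,.158])-p)/.15).round(3))
E
```

```text
time_s: 4.62
eef_pos: [0.5693, -0.2805, 0.1601]
eef_rot: [-0.023, 0.369, 0.929, -0.003]
wrist_force: [-0.4, 1.3, -1.9]
opening: -0.002
[ 0.5693 -0.2805  0.1601] [[-0.727, 0.686, -0.044], [0.686, 0.728, 0.012], [0.04, -0.022, -0.999]] units [-0.044 -0.009  0.013]
```

```bash
python3 -m handwheel '[{"travel":[-0.04,-0.009,0],"dr":[-0.042,-0.076,0]},{"travel":[0,0,0],"dr":[0,0,0]},{"travel":[0,0,0.04],"dr":[0,0,0]},{"travel":[0,0,0],"dr":[0,0,0]}]'
python3 - <<'E'
from h import *
from scipy.spatial.transform import Rotation as Ro
o=ctrl.get_obs(); q=o["eef_rot"]; R=Ro.from_quat([*q[1:],q[0]]).as_matrix();p=np.array(o["eef_pos"])
print(p.round(4),R[:,2].round(3).tolist(),"units",(R.T@(np.array([.573,-.286,.137])-p)/.15).round(3),o["wrist_force"])
E
```

```text
time_s: 4.95
eef_pos: [0.571, -0.2822, 0.1511]
eef_rot: [-0.004, 0.368, 0.93, 0.001]
wrist_force: [-1.2, 0.0, 1.8]
opening: 0.001
[ 0.571  -0.2822  0.1511] [-0.007, 0.006, -1.0] units [-0.028 -0.009  0.094] [-1.20471567  0.04000928  1.81254529]
```

```bash
python3 -m handwheel '[{"travel":[0,0,0.03],"dr":[0,0,0]},{"travel":[0,0,0.03],"dr":[0,0,0]},{"travel":[0,0,0.025],"dr":[0,0,0]},{"travel":[0,0,0],"dr":[0,0,0]},{"travel":[0,0,0],"dr":[0,0,0]}]'; python3 -c "
from h import *
for i in range(3):
    s=viewer.camera('side'); o=ctrl.get_obs(); print(np.round(o['eef_pos'],4),np.round(o['wrist_force'],1))"
```

```text
time_s: 5.37
eef_pos: [0.5717, -0.2824, 0.1431]
eef_rot: [-0.004, 0.368, 0.93, 0.0]
wrist_force: [-3.1, 1.5, 6.0]
opening: -0.003
[ 0.5717 -0.2825  0.1432] [-3.2  0.7  5.8]
[ 0.5717 -0.2824  0.1432] [-4.2  1.4  6.7]
[ 0.5717 -0.2824  0.1432] [-4.   0.6  6.6]
```

```bash
python3 -m handwheel '[{"travel":[0,0,0.03],"dr":[0,0,0]},{"travel":[0,0,0.03],"dr":[0,0,0]},{"travel":[0,0,0.03],"dr":[0,0,0]}]'; python3 -c "
from h import *
for i in range(3):
    s=viewer.camera('side'); o=ctrl.get_obs(); print(np.round(o['eef_pos'],4),np.round(o['wrist_force'],1))"
```

```text
time_s: 5.77
eef_pos: [0.5718, -0.2825, 0.1347]
eef_rot: [-0.004, 0.367, 0.93, -0.001]
wrist_force: [-6.1, 3.3, 13.9]
opening: -0.002
[ 0.5718 -0.2825  0.1342] [-5.8  4.1 13.8]
[ 0.5718 -0.2825  0.1345] [-7.1  2.4 14.2]
[ 0.5718 -0.2825  0.1348] [-6.9  3.  13.9]
```

```bash
python3 -m handwheel '[{"travel":[0,0,0],"dr":[0,0,0]}]'; python3 -c "
from h import *
for i in range(6):
    s=viewer.camera('side'); o=ctrl.get_obs(); print(np.round(o['eef_pos'],4),np.round(o['wrist_force'],1))
s=cv2.cvtColor(s,cv2.COLOR_RGB2BGR)
cv2.imwrite('pics/s5.png',cv2.resize(s[130:230,270:370],None,fx=6,fy=6,interpolation=cv2.INTER_CUBIC))"
```

```text
time_s: 6.0
eef_pos: [0.5718, -0.2825, 0.1365]
eef_rot: [-0.004, 0.367, 0.93, -0.001]
wrist_force: [-6.4, 3.1, 12.6]
opening: -0.003
[ 0.5719 -0.2825  0.137 ] [-6.2  2.9 11.9]
[ 0.5719 -0.2825  0.1369] [-5.9  3.7 12. ]
[ 0.5719 -0.2825  0.1368] [-5.7  2.9 11.8]
[ 0.5718 -0.2825  0.1368] [-7.   3.1 12.3]
[ 0.5718 -0.2825  0.1367] [-6.4  2.5 12.4]
[ 0.5719 -0.2825  0.1368] [-7.  3. 13.]
```

View pics/s5.png

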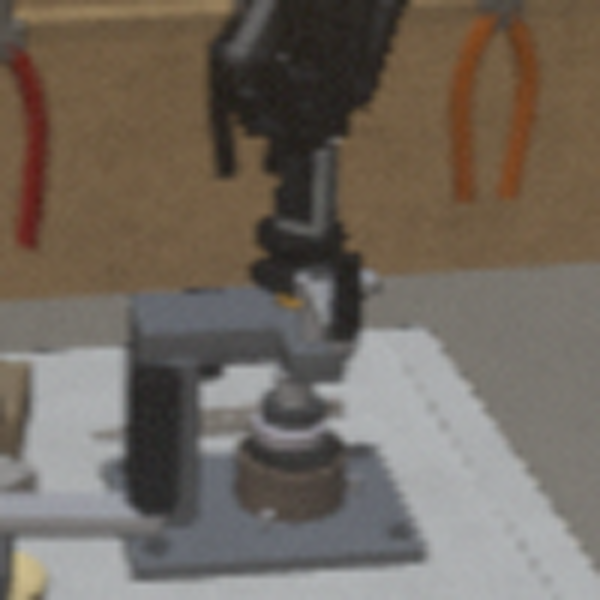

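Fingers are on the knob, the foot sits on the blank centred on the dop, and the lever is open. Height 136.8 mm and 12 N match the 18 mm target. I'll hold a little longer and hand in.

```bash
python3 -c "
from h import *
for i in range(12): viewer.camera('side')
o=ctrl.get_obs(); print(o['time_s'],np.round(o['eef_pos'],4),np.round(o['wrist_force'],1))
z=o['eef_pos'][2]
if .1345<z<.1395: print(ctrl.hand_in())"
```

```text
6.9 [ 0.5719 -0.2825  0.1368] [-5.8  2.2 12.5]
the job is handed in; nothing more can be done
None
```

I swung the press's cam lever open, pressed the plunger level with the gauge pin, and handed in at 6.9 s with the arm still holding it there. No verdict was reported.

- **Press:** I picked the smaller of the two presses. Its base measured about 122–125 × 95 mm; the other is too large. Its measured points also agreed with the sizes you gave.
- **Lever:** the shut fingers pushed the handle peg to about 1.6 rad, and the top picture showed the handle pointing outward. The knob was still up at that point.
- **Plunger:** the fingertips held steady for about 0.9 s at 136.8 mm above the desk, which is about 18.2 mm of travel. The upward force was about 12 N, as expected at 18 mm. I first went to about 20 mm, which is inside the allowed range, and then eased back.
- **Blank:** the last side picture showed the foot bearing on the blank and the blank centred on the pitch block. I judged this by eye.
- **Two things to note:** the first wrist picture looked out of step because I misread which points it showed; an enlarged second one matched the measurements. A sideways force of about 6–7 N remained at the end, which I left alone because the hold was steady.
- **Other objects:** nothing beside the press looked moved in the pictures, but I did not measure those objects again.

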